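# Fit a pile of filter adapters to the suction flasks

### The job

Make the four suction flasks ready for vacuum filtration: take the nested pile of dark grey rubber adapter cones apart and fit into each flask's neck the one cone that belongs to it (the smallest cone in the narrowest neck, and so on up to the largest), plug down and fully home with its collar flat on the rim. Leave every flask standing upright where it is, and do not disturb the square white bottle or the blue jar beside the work.

Things in the scene. Friction and masses are not known exactly. Their poses are not given: they have to be found in the camera images.
- collar_xs (a point): smallest of 4 loose dark grey rubber cones: collar 36 mm wide, 18 mm tall, on a hollow plug tapering from 20 to 12 mm over 16 mm. Point: centre of the collar, 9 mm under its top, 25 mm above the foot; z: axis, up. On top of the pile. The cones start nested upright, each collar resting on the wider one below in 18 mm steps; they lift straight out. Grip across the collar only, clear of the one below.
- collar_s (a point): second smallest of 4 loose dark grey rubber cones: collar 46 mm wide, 18 mm tall, on a hollow plug tapering from 29 to 21 mm over 16 mm. Point: centre of the collar, 9 mm under its top, 25 mm above the foot; z: axis, up. Below the smallest in the pile. The cones start nested upright, each collar resting on the wider one below in 18 mm steps; they lift straight out. Grip across the collar only, clear of the one below.
- collar_m (a point): second largest of 4 loose dark grey rubber cones: collar 56 mm wide, 18 mm tall, on a hollow plug tapering from 38 to 30 mm over 16 mm. Point: centre of the collar, 9 mm under its top, 25 mm above the foot; z: axis, up. Below the second smallest in the pile. The cones start nested upright, each collar resting on the wider one below in 18 mm steps; they lift straight out. Grip across the collar only, clear of the one below.
- collar_l (a point): largest of 4 loose dark grey rubber cones: collar 66 mm wide, 18 mm tall, on a hollow plug tapering from 47 to 39 mm over 16 mm. Point: centre of the collar, 9 mm under its top, 25 mm above the foot; z: axis, up. Bottom of the pile, standing on the bench. The cones start nested upright, each collar resting on the wider one below in 18 mm steps; they lift straight out. Grip across the collar only, clear of the one below.
- mouth_xs (a point): glass flask with the smallest neck: loose, 92 mm tall, foot 68 mm, neck bored 24 mm and 34 mm deep, rim 35 mm wide; a hose connection sticks out along x 18 mm below the rim, to 54 mm from the axis. Point: centre of the mouth at the rim's top; z: axis, up. The 36 mm cone belongs here: home, its collar lies on the rim, collar centre 9 mm above this point, with 2 mm side play.
- mouth_s (a point): glass flask with the second smallest neck: loose, 106 mm tall, foot 78 mm, neck bored 33 mm and 34 mm deep, rim 44 mm wide; a hose connection sticks out along x 18 mm below the rim, to 58 mm from the axis. Point: centre of the mouth at the rim's top; z: axis, up. The 46 mm cone belongs here: home, its collar lies on the rim, collar centre 9 mm above this point, with 2 mm side play.
- mouth_m (a point): glass flask with the second largest neck: loose, 120 mm tall, foot 90 mm, neck bored 42 mm and 34 mm deep, rim 53 mm wide; a hose connection sticks out along x 18 mm below the rim, to 63 mm from the axis. Point: centre of the mouth at the rim's top; z: axis, up. The 56 mm cone belongs here: home, its collar lies on the rim, collar centre 9 mm above this point, with 2 mm side play.
- mouth_l (a point): glass flask with the largest neck: loose, 134 mm tall, foot 102 mm, neck bored 51 mm and 34 mm deep, rim 62 mm wide; a hose connection sticks out along x 18 mm below the rim, to 68 mm from the axis. Point: centre of the mouth at the rim's top; z: axis, up. The 66 mm cone belongs here: home, its collar lies on the rim, collar centre 9 mm above this point, with 2 mm side play.
- square_bottle: bystander: square white plastic bottle with a round cap, 62 x 62 x 89 mm tall, loose, to the right of the work; origin at the centre of its underside, z up
- blue_jar: bystander: blue plastic jar with a pale screw cap, 65 mm wide, 70 mm tall, loose, to the left of the work; origin at the centre of its underside, z up

How it is judged:
At the end, for the whole second after the job is handed in: each of the four cones sits in the flask neck of its own size: collar centre within 6 mm of the mouth's axis and 6 to 12 mm above the rim (9 when home), its axis within 0.1 rad of the flask's; each flask upright within 0.05 rad and its mouth within 4 cm of where it stood; all released and at rest (horizontal distance between collar_xs and mouth_xs below 0.006 m and z of collar_xs in the frame of mouth_xs between 0.006 and 0.012 m and angle between the z axis of collar_xs and the z axis of mouth_xs, either way round below 0.1 rad and angle between each of mouth_xs, mouth_s, mouth_m, mouth_l's own z axis and vertical below 0.05 rad and distance of each of mouth_xs, mouth_s, mouth_m, mouth_l from where it was at the start of the episode below 0.04 m and linear speed of each of adapter_xs, adapter_s, adapter_m, adapter_l below 0.02 m/s and horizontal distance between collar_s and mouth_s below 0.006 m and z of collar_s in the frame of mouth_s between 0.006 and 0.012 m and angle between the z axis of collar_s and the z axis of mouth_s, either way round below 0.1 rad and horizontal distance between collar_m and mouth_m below 0.006 m and z of collar_m in the frame of mouth_m between 0.006 and 0.012 m and angle between the z axis of collar_m and the z axis of mouth_m, either way round below 0.1 rad and horizontal distance between collar_l and mouth_l below 0.006 m and z of collar_l in the frame of mouth_l between 0.006 and 0.012 m and angle between the z axis of collar_l and the z axis of mouth_l, either way round below 0.1 rad); the robot touches nothing.
It fails at once if a flask is tipped by more than about 17 degrees (angle between any of mouth_xs, mouth_s, mouth_m, mouth_l's own z axis and vertical above 0.3 rad).
It fails at once if the square white bottle is pushed by more than 3 cm or knocked over (distance of square_bottle from where it was at the start of the episode above 0.03 m or angle between square_bottle's own z axis and vertical above 0.4 rad).
It fails at once if the blue jar is pushed by more than 3 cm or knocked over (distance of blue_jar from where it was at the start of the episode above 0.03 m or angle between blue_jar's own z axis and vertical above 0.4 rad).
It also fails if it takes over 112 s, if anything falls off the work surface, if the arm or the gripper's body presses on something with over 40 N, if the wrist force passes 120 N, or if a joint passes its speed limit or range.

### The arm

A 6-joint arm with a two-finger parallel gripper is mounted at the origin on a cart in front of the work surface, level with it; the furniture and walls round the work are solid. World frame = base frame: x ahead of the robot, y to its left, z up, the work surface at z = 0. Lengths are in m, angles in rad, forces in N, time in s.
With the tool pointing down it reaches from about 0.3 to 0.875 m from the base axis. Payload 6.4 kg.
Tool frame: the origin (TCP) lies on the mounting face of the last link; the fingertips stand 173 mm ahead of it and the grasp point (between the pads) lies 155 mm ahead of it; x points along the fingers, y is the direction in which the jaws open and shut, and the axes are right-handed (so a half turn about x gives the same grasp; the last joint's range is limited). The gripper opens to 85 mm and grips with 20 to 120 N. Pads are 22 mm wide; open, the fingers measure 114 mm over their backs; the gripper's body (76 mm by 85 mm) begins 54 mm behind the grasp point. The pads swing forward as they close: fully open they stand 13 mm farther back than shut.
Start: joints at [-1.327, 0.181, 1.607, -0, 1.354, -0.206], TCP at [0.25, -0.518, 0.405] pointing down, gripper open.
Joint ranges: [-2.99, 2.99], [-0.89, 2.07], [0.3, 2.58], [-1.14, 4.28], [0, 2.63], [-3.12, 3.12]. Speed limits (rad/s): [2.57, 2.57, 3.01, 3.14, 3.14, 3.14].

### API

Orientations are given as a unit quaternion [x, y, z, w].
In Python, from bench import arm gives the robot as it stands. The module is installed in compiled form; this text tells all that it offers.
- The arm moves only by the tool step_arm, never from a script. Its argument "targets" is a list of rows, each a list of 7 numbers: the shift along the tool's x, y, z in m, then the turn, a rotation vector about the tool's x, y, z in degrees, then the gripper command: -1 is shut, 1 is fully open, values between are in proportion. In form: [[tx, ty, tz, ax, ay, az, grip], ...]. A call has 1 to 12 rows; each row shifts and turns the commanded pose from where the row before left it, along the tool's axes as they then stand; what a row does not reach is not made up. A row lasts 1/12 s, in which the tool goes at most 41.7 mm and 7.16 degrees, less where a joint would pass 70% of its speed; a pose out of reach is approached as far as the arm can. A call with a gripper value outside its range is refused whole. The fingers move at their own pace and stop on an object; "squeeze" is the grip in N (left out, the last holds). Time passes only in rows, so rows that do not move let the fingers close. It gives the time, the measured TCP pose, the force and the opening at its end, in the units of the state.
- arm.read_state(): the state, without advancing time (a new reading comes with each control period).
- arm.get_image(name): name is "scene" or "side" or "wrist"; returns the picture (400x640x3 uint8, red, green, blue); there is no depth.
- arm.camera_info(name): a dict with "vertical_fov" (degrees; the focal length in pixels is half the picture's height over the tangent of half this angle, whatever the lens; pixels are square), "cx", "cy" (the principal point, pixels), "k1" (the pictures are not rectified: a ray, as slopes to the right and down, at radius r is drawn at 1 + k1 r^2 times it, then the intrinsics apply), "extrinsics" (4x4, takes a point from camera to world coordinates). Camera axes: x right, y down, z forward; pixel columns grow to the right and rows downward; lengths in m; the calibration is good to about 2 mm. A picture is of the moment at which its call begins: read the wrist's pose just before it. camera_info takes no time and is no camera call; for the wrist camera it gives the pose at the moment of the call.
- arm.hand_in(): hands the job in, once; it reports no verdict.
The state is a dict: "time_s": time; "q": joint angles; "joint_velocities": joint speeds; "joint_efforts": joint torques, N m; "tool_pos": TCP position; "orientation": TCP orientation; "ft_force": force on the tool from outside, world axes, zero at the start; "ft_torque": the same for the moment, N m; "opening": finger opening in m.
Only numpy, scipy, OpenCV 4.12 (cv2) and the standard library are available. Lean on these libraries where they do the work, as an engineer would, in place of code of your own. Each camera call takes 0.05 s, during which the arm holds its last target. There are 200 camera calls.

## Working session

There is one attempt and no reset: what is moved stays moved. The work goes in short steps, Python scripts to look and compute and a tool call to move; the robot and the scene stay as the last step left them, time stands still between calls to the robot, and variables do not carry over. Pictures are saved under pics/ and viewed, about 12 in all and at most 16, crops included, and the job is handed in when it is done.

Besides the shell and the picture viewer there is one more tool, called after "Request:" as name(argument=value, ...), one argument or row to a line, values as JSON. step_arm: Moves the arm, as the interface text tells. Its arguments: {"type":"object","properties":{"targets":{"type":"array"},"squeeze":{"type":"number"}},"required":["targets"]}

```bash
mkdir -p pics; python3 - <<'E'
from bench import arm
import cv2
s=arm.read_state();print({k:s[k] for k in("time_s","tool_pos","orientation","opening","ft_force")})
for n in("scene","side"):
    cv2.imwrite(f"pics/{n}0.png",arm.get_image(n)[:,:,::-1]);print(n,arm.camera_info(n))
print(arm.camera_info("wrist"))
E
```

```text
{'time_s': 0.0, 'tool_pos': array([ 0.24993317, -0.51757193,  0.40378574]), 'orientation': array([-0.6892845 , -0.15828787,  0.68931978, -0.1570671 ]), 'opening': 0.08534946842022058, 'ft_force': array([-0.13566689,  0.20950863, -0.41821095])}
scene {'vertical_fov': 44.66497060131244, 'cx': 318.58802988373293, 'cy': 197.4275103210434, 'k1': -0.04493777800808973, 'extrinsics': array([[-0.89682834, -0.31009408,  0.31550053, -0.00262253],
       [-0.44234095,  0.63791472, -0.63039615,  1.10210648],
       [-0.00578032, -0.70491593, -0.70926731,  1.34460208],
       [ 0.        ,  0.        ,  0.        ,  1.        ]])}
side {'vertical_fov': 49.1388733433589, 'cx': 318.2641042984053, 'cy': 197.3231706954323, 'k1': 0.04180617476207118, 'extrinsics': array([[-0.97785233, -0.10481741,  0.18115775,  0.31702542],
       [-0.20918226,  0.46091843, -0.86243665,  1.08798087],
       [ 0.00689943, -0.88123068, -0.47263611,  0.71023667],
       [ 0.        ,  0.        ,  0.        ,  1.        ]])}
{'vertical_fov': 64.02836046413518, 'cx': 318.8283021005399, 'cy': 205.5040307711896, 'k1': 0.010839691967945882, 'extrinsics': array([[ 0.43625315, -0.85513491, -0.28004906,  0.32133647],
       [-0.89982327, -0.41497819, -0.13457783, -0.48322439],
       [-0.00113205,  0.31070466, -0.95050583,  0.37301278],
       [ 0.        ,  0.        ,  0.        ,  1.        ]])}
```

View pics/scene0.png

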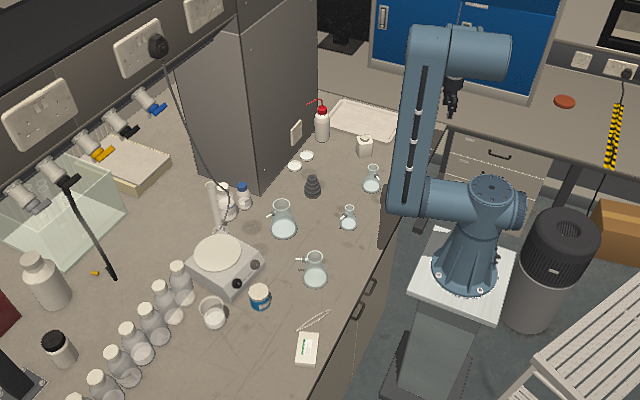

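View pics/side0.png

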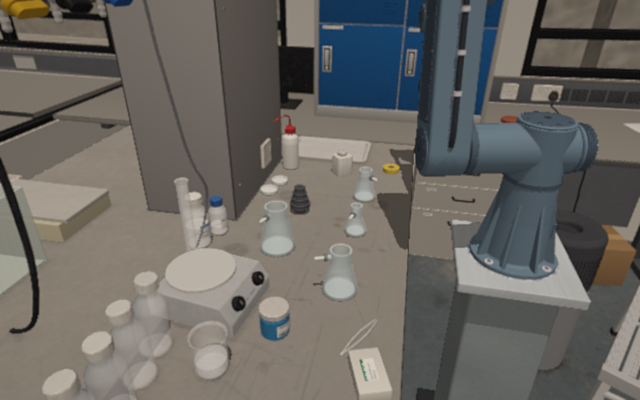

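Scene view: the pile is at (313,186) and the flasks at (372,178), (348,217), (283,218) and (315,268). The white bottle is at (365,147) and the blue jar at (260,296). I'll enlarge these.

```bash
python3 - <<'E'
import cv2
for n,x,y,w,h in(("scene",250,150,145,145),("side",245,160,145,145)):
    a=cv2.imread(f"pics/{n}0.png")[y:y+h,x:x+w]; a=cv2.resize(a,None,fx=4,fy=4,interpolation=cv2.INTER_CUBIC)
    for k in range(0,145,20):
        cv2.putText(a,str(x+k),(k*4,10),0,.4,(0,0,255));cv2.putText(a,str(y+k),(0,k*4+4),0,.4,(0,0,255))
        cv2.line(a,(k*4,12),(k*4,20),(0,0,255));cv2.line(a,(28,k*4),(36,k*4),(0,0,255))
    cv2.imwrite(f"pics/{n}0c.png",a)
E
```

```text
(no output)
```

View pics/scene0c.png

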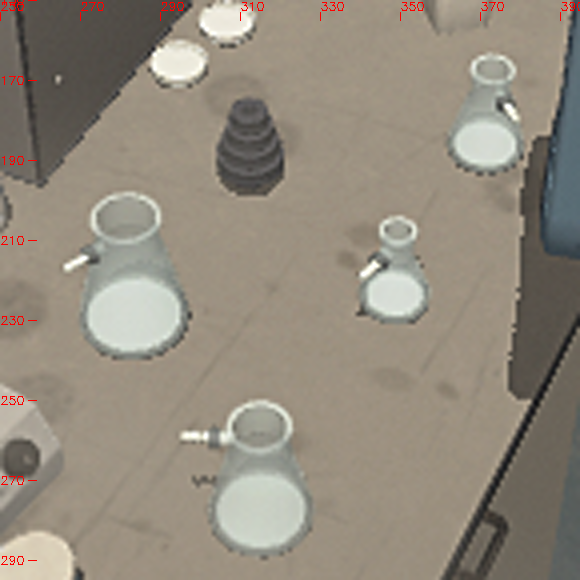

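View pics/side0c.png

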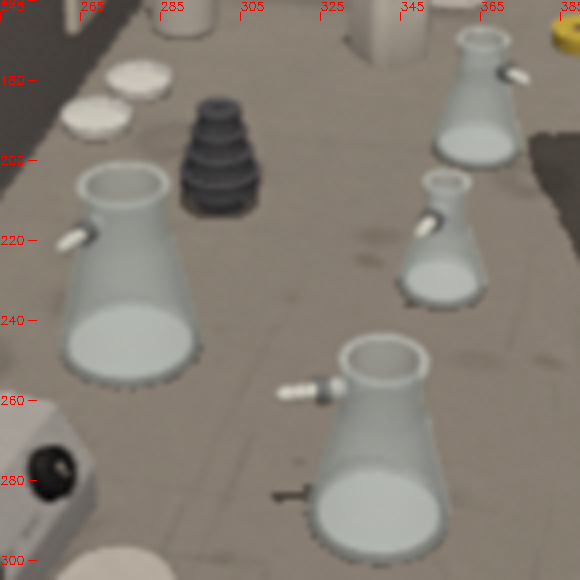

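Crops: rim centres are L (281.5,204.5), XS (349.5,207.8), S (373.3,167.5), M (315,256.8) in the scene view. In the side view they are L (275.8,206.3), XS (356.8,205.8), S (365.8,170.3), M (341,250). The pile top is at (312.5,177) and (299.5,186.5).

```bash
cat > h.py <<'E'
from bench import arm
import numpy as np, cv2
from scipy.spatial.transform import Rotation as R
def K(ci):
    f=200/np.tan(np.radians(ci["vertical_fov"]/2)); return np.array([[f,0,ci["cx"]],[0,f,ci["cy"]],[0,0,1.]]),np.array([ci["k1"],0,0,0])
def ray(ci,uv):
    k,d=K(ci); p=cv2.undistortPoints(np.array([[uv]],float),k,d)[0,0]; E=ci["extrinsics"]
    v=E[:3,:3]@[p[0],p[1],1]; return E[:3,3],v/np.linalg.norm(v)
def atz(ci,uv,z):
    o,v=ray(ci,uv); return o+v*(z-o[2])/v[2]
def tri(obs):
    A=0;b=0
    for ci,uv in obs:
        o,v=ray(ci,uv);P=np.eye(3)-np.outer(v,v);A=A+P;b=b+P@o
    return np.linalg.solve(A,b)
def proj(ci,P):
    k,d=K(ci);E=np.linalg.inv(ci["extrinsics"]); return cv2.projectPoints(np.array(P,float).reshape(-1,3),cv2.Rodrigues(E[:3,:3])[0],E[:3,3],k,d)[0][:,0]
E
python3 - <<'E'
from h import *
np.set_printoptions(precision=4,suppress=True)
a=arm.camera_info("scene");b=arm.camera_info("side")
for n,p,q,z in(("L",(281.5,204.5),(275.75,206.25),.134),("XS",(349.5,207.75),(356.75,205.75),.092),("S",(373.25,167.5),(365.75,170.25),.106),("M",(315,256.75),(341,250),.120),("pile",(312.5,177),(299.5,186.5),.088),
  ("bottle base",(364,155),(341,174),0),("jar cap",(260,289),(274,308),.07)):
    print(n,tri([(a,p),(b,q)]),atz(a,p,z)[:2],atz(b,q,z)[:2])
hose={"L":((267,216),.116),"XS":((341,218),.074),"S":((379,178.5),.088),"M":((296.5,259),.102)}
for n,(p,z) in hose.items(): print("hose tip",n,atz(a,p,z)[:2])
s=arm.read_state();print(R.from_quat(s["orientation"]).as_matrix());ci=arm.camera_info("wrist")
T=np.eye(4);T[:3,:3]=R.from_quat(s["orientation"]).as_matrix();T[:3,3]=s["tool_pos"];print(np.linalg.inv(T)@ci["extrinsics"])
E
```

```text
L [0.6367 0.1135 0.1349] [0.636  0.1131] [0.6384 0.1113]
XS [ 0.4338 -0.0132  0.0922] [ 0.433  -0.0128] [ 0.4348 -0.0144]
S [ 0.4341 -0.2378  0.1039] [ 0.4319 -0.2346] [ 0.4351 -0.2347]
M [0.4357 0.2568 0.1218] [0.4352 0.2561] [0.4372 0.2533]
pile [ 0.6266 -0.1027  0.0886] [ 0.6255 -0.1028] [ 0.6283 -0.1049]
bottle base [ 0.5399 -0.4112 -0.0021] [ 0.5342 -0.4063] [ 0.544  -0.4114]
jar cap [0.5581 0.4    0.0507] [0.5506 0.4102] [0.5502 0.4206]
hose tip L [0.6634 0.1682]
hose tip XS [0.4461 0.03  ]
hose tip S [ 0.3954 -0.2053]
hose tip M [0.4908 0.2777]
[[-0.0004  0.4348 -0.9005]
 [ 0.0015 -0.9005 -0.4348]
 [-1.     -0.0016 -0.0003]]
[[-0.0004 -0.311   0.9504  0.0309]
 [ 1.      0.0014  0.0009  0.0001]
 [-0.0016  0.9504  0.311  -0.0792]
 [ 0.      0.      0.      1.    ]]
```

Both views agree to about 2 mm, and the triangulated rim heights match the given sizes. Next I turn the tool so the jaws open along world x.

Request:
step_arm(
  targets=[
    [0,0,0,-7.137,0,0,1],
    [0,0,0,-7.137,0,0,1],
    [0,0,0,-7.137,0,0,1],
    [0,0,0,-7.137,0,0,1],
    [0,0,0,-7.137,0,0,1],
    [0,0,0,-7.137,0,0,1],
    [0,0,0,-7.137,0,0,1],
    [0,0,0,-7.137,0,0,1],
    [0,0,0,-7.137,0,0,1],
    [0,0,0,0,0,0,1],
  ],
  squeeze=40,
)

```text
time_s: 0.93
tool_pos: [0.25, -0.5177, 0.4042]
orientation: [0.499, 0.501, -0.499, 0.501]
ft_force: [-0.2, -0.0, 0.3]
opening: 0.0853
```

```bash
python3 - <<'E'
from h import *
s=arm.read_state();print(s["tool_pos"],R.from_quat(s["orientation"]).as_matrix().round(4))
a=arm.camera_info("scene");b=arm.camera_info("side")
print("cab corner",atz(a,(260,196),0),atz(b,(236,220),0), "edge", atz(a,(290,166),0))
E
```

```text
[ 0.24996646 -0.51767441  0.40416251] [[-3.0e-04  1.0e+00  4.5e-03]
 [ 1.0e-03  4.5e-03 -1.0e+00]
 [-1.0e+00 -3.0e-04 -1.0e-03]]
cab corner [8.05092326e-01 1.60291125e-04 0.00000000e+00] [ 0.80824479 -0.00470909  0.        ] edge [ 0.78418959 -0.20641116  0.        ]
```

Request:
step_arm(
  targets=[
    [0,0.012,-0.013,0,0,0,1],
    [0,0.0236,-0.026,0,0,0,1],
    [0,0.0236,-0.026,0,0,0,1],
    [0,0.0236,-0.026,0,0,0,1],
    [0,0.0236,-0.026,0,0,0,1],
    [0,0.0236,-0.026,0,0,0,1],
    [0,0.0236,-0.026,0,0,0,1],
    [0,0.0236,-0.026,0,0,0,1],
    [0,0.0236,-0.026,0,0,0,1],
  ],
)

```text
time_s: 1.68
tool_pos: [0.4516, -0.2952, 0.4045]
orientation: [0.501, 0.499, -0.501, 0.499]
ft_force: [0.5, -0.1, -0.6]
opening: 0.0849
```

Request:
step_arm(
  targets=[
    [0,0.0236,-0.026,0,0,0,1],
    [0,0.0236,-0.026,0,0,0,1],
    [0,0.0236,-0.026,0,0,0,0.3],
    [0,0.0236,-0.026,0,0,0,0.3],
    [0,0.0236,-0.026,0,0,0,0.3],
    [0,0.0236,-0.026,0,0,0,0.3],
    [0,0.0236,-0.026,0,0,0,0.3],
    [0,0.012,-0.013,0,0,0,0.3],
    [0,0,0,0,0,0,0.3],
    [0,0,0,0,0,0,0.3],
  ],
)

```text
time_s: 2.52
tool_pos: [0.6282, -0.1008, 0.404]
orientation: [-0.5, -0.5, 0.5, -0.499]
ft_force: [-0.7, -0.6, -0.7]
opening: 0.0554
```

```bash
python3 - <<'E'
from h import *
s=arm.read_state();ci=arm.camera_info("wrist");w=arm.get_image("wrist");a=arm.get_image("side")
print(s["tool_pos"],R.from_quat(s["orientation"]).as_matrix().round(4),s["opening"],s["q"])
np.save("w1.npy",ci["extrinsics"])
c=cv2.resize(a[50:200,220:380],None,fx=2.4,fy=2.4,interpolation=cv2.INTER_CUBIC)
o=np.zeros((400+0,640,3),np.uint8);cv2.imwrite("pics/w1.png",w[:,:,::-1])
cv2.imwrite("pics/s1.png",cv2.resize(a[20:200,220:380],None,fx=3.3,fy=3.3,interpolation=cv2.INTER_CUBIC)[:,:,::-1])
p=s["tool_pos"];t=np.array([[-.02,0,.233-.173]]) 
print("pile proj",proj(ci,[[.6267,-.1027,.088]]))
E
```

```text
[ 0.62824047 -0.10081809  0.40396211] [[-1.2e-03  1.0e+00 -8.0e-04]
 [ 2.0e-04 -8.0e-04 -1.0e+00]
 [-1.0e+00 -1.2e-03 -2.0e-04]] 0.055423823747901876 [-3.45271568e-01  3.15862633e-01  1.44356506e+00 -2.71281561e-04
  1.38337493e+00 -3.44378129e-01]
pile proj [[317.92814984 193.12351475]]
```

View pics/w1.png

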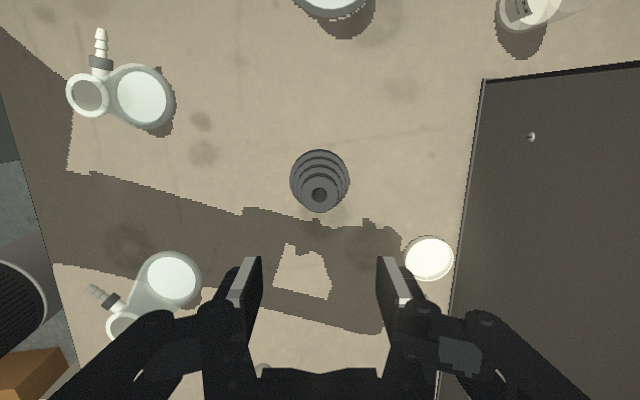

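View pics/s1.png

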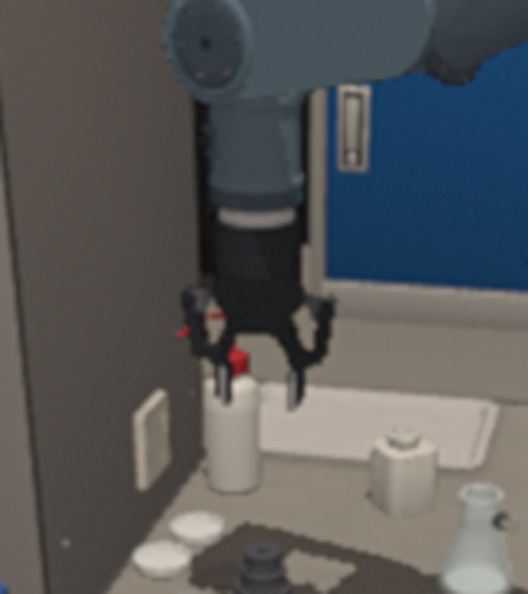

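Wrist view: the hole of the top cone is at (319,195), predicted (318,193), so the fix is good to about 2 mm. The fingertips show at row 258, about 171 mm ahead at 55 mm opening, and the side view shows the gripper clear above the pile. The XS rim is centred at (88,96).

```bash
python3 - <<'E'
from h import *
ci=arm.camera_info("wrist");print("pile",atz(ci,(319.3,195),.088),"XS",atz(ci,(87.5,96),.092),"S",atz(ci,(123,328),.106))
g=cv2.cvtColor(cv2.imread("pics/w1.png"),cv2.COLOR_BGR2GRAY)
# bottom collar outline: dark pixels near pile -> extremal columns
m=(g[145:225,280:360]<75).astype(np.uint8);n,l,st,c=cv2.connectedComponentsWithStats(m);i=l[45,32] or 1+np.argmax(st[1:,4]);print(st[i]+[280,145,0,0,0])
for P,r in(((.6267,-.1027,.034),.033),((.6267,-.1027,.088),.018)):
    t=np.linspace(0,6.28,60);q=proj(ci,np.c_[P[0]+r*np.cos(t),P[1]+r*np.sin(t),0*t+P[2]]);print(q.min(0),q.max(0))
v=cv2.resize(cv2.imread("pics/w1.png")[50:220,60:360],None,fx=2.6,fy=2.6,interpolation=cv2.INTER_CUBIC);cv2.imwrite("pics/w1c.png",v)
E
```

```text
pile [ 0.62731196 -0.10612989  0.088     ] XS [ 0.43533591 -0.01969317  0.092     ] S [ 0.43096499 -0.23944944  0.106     ]
[312 188  15  15 174]
[288.35994955 147.44217607] [349.164789   206.89113392]
[299.19427545 172.32449641] [338.09570911 209.83907122]
```

View pics/w1c.png

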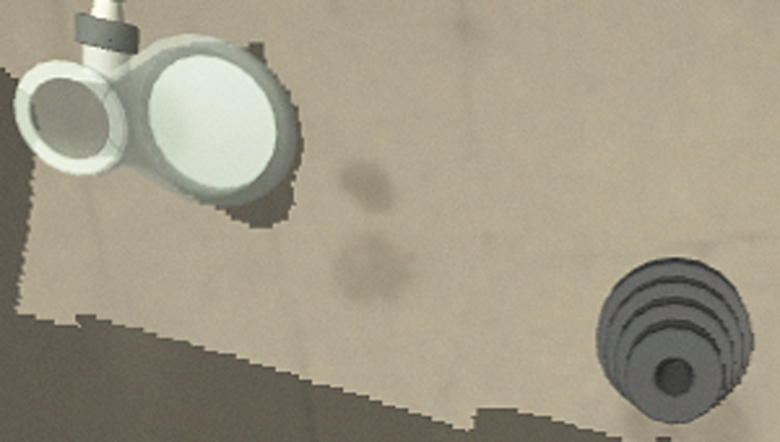

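The top collar disc is centred at (319,193.5), so the pile is at about (0.627,-0.1045). The jaws centre x themselves. I descend with the tips 3 mm above the next collar and grip.

Request:
step_arm(
  targets=[
    [0,-0.001,0.0037,0,0,0,0.3],
    [0.015,0,0,0,0,0,0.3],
    [0.025,0,0,0,0,0,0.3],
    [0.025,0,0,0,0,0,0.3],
    [0.025,0,0,0,0,0,0.3],
    [0.025,0,0,0,0,0,0.3],
    [0.02,0,0,0,0,0,0.3],
    [0.012,0,0,0,0,0,0.3],
    [0.0075,0,0,0,0,0,0.3],
    [0.005,0,0,0,0,0,0.3],
    [0,0,0,0,0,0,0.3],
    [0,0,0,0,0,0,0.3],
  ],
)

```text
time_s: 3.62
tool_pos: [0.6274, -0.1059, 0.2463]
orientation: [0.5, 0.499, -0.5, 0.5]
ft_force: [0.6, -1.3, 0.6]
opening: 0.0553
```

Request:
step_arm(
  targets=[
    [0,0,0,0,0,0,-1],
    [0,0,0,0,0,0,-1],
    [0,0,0,0,0,0,-1],
    [0,0,0,0,0,0,-1],
    [0,0,0,0,0,0,-1],
    [0,0,0,0,0,0,-1],
  ],
  squeeze=35,
)

```text
time_s: 4.12
tool_pos: [0.6277, -0.1057, 0.2469]
orientation: [0.5, 0.499, -0.5, 0.501]
ft_force: [-0.8, 0.2, 6.6]
opening: 0.0345
```

Gripped, opening 34.5 mm. I lift straight up and check the hold.

Request:
step_arm(
  targets=[
    [-0.004,0,0,0,0,0,-1],
    [-0.008,0,0,0,0,0,-1],
    [-0.015,0,0,0,0,0,-1],
    [-0.025,0,0,0,0,0,-1],
    [-0.025,0,0,0,0,0,-1],
    [-0.02,0,0,0,0,0,-1],
    [-0.01,0,0,0,0,0,-1],
    [0,0,0,0,0,0,-1],
    [0,0,0,0,0,0,-1],
  ],
)

```text
time_s: 4.87
tool_pos: [0.6269, -0.1054, 0.3522]
orientation: [0.5, 0.5, -0.5, 0.5]
ft_force: [0.3, 0.3, -0.3]
opening: 0.0346
```

```bash
cat >> h.py <<'E'
def shot(n,box=None,f=2.4,cam="wrist"):
    s=arm.read_state();ci=arm.camera_info(cam);w=arm.get_image(cam)
    np.set_printoptions(precision=4,suppress=True);print(s["time_s"],s["tool_pos"],R.from_quat(s["orientation"]).as_matrix()[:,0],"open",s["opening"],"F",s["ft_force"])
    np.save(f"pics/{n}.npy",ci["extrinsics"]);cv2.imwrite(f"pics/{n}_full.png",w[:,:,::-1])
    x,y,W,H=box or (0,0,640,400)
    v=cv2.resize(w[y:y+H,x:x+W],None,fx=f,fy=f,interpolation=cv2.INTER_CUBIC)[:,:,::-1];cv2.imwrite(f"pics/{n}.png",v)
    return s,ci,w
E
python3 -c "
from h import *
shot('w2',(170,120,300,230),2.5)"
```

```text
4.8667 [ 0.6269 -0.1054  0.3522] [ 0.0004 -0.0001 -1.    ] open 0.03461857713892111 F [ 0.2635  0.3194 -0.2573]
```

View pics/w2.png

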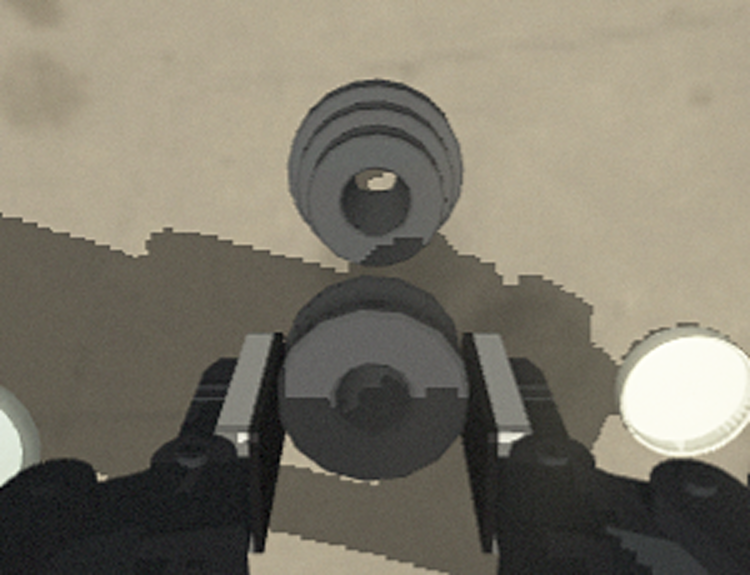

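Wrist view: the cone is held upright between the pads, disc centred at (320,278), and the rest of the pile is undisturbed. The wrist view fixes y in the hand only weakly. I will move by the pile-to-mouth displacement measured with the fixed cameras, which cancels the hand offset.

Request:
step_arm(
  targets=[
    [0,-0.012,-0.0056,0,0,0,-1],
    [0,-0.024,-0.0112,0,0,0,-1],
    [0,-0.024,-0.0112,0,0,0,-1],
    [0,-0.024,-0.0112,0,0,0,-1],
    [0,-0.024,-0.0112,0,0,0,-1],
    [0,-0.024,-0.0112,0,0,0,-1],
    [0,-0.024,-0.0112,0,0,0,-1],
    [0.016,-0.024,-0.0112,0,0,0,-1],
    [0.016,-0.012,-0.0056,0,0,0,-1],
    [0.01,0,0,0,0,0,-1],
    [0,0,0,0,0,0,-1],
    [0,0,0,0,0,0,-1],
  ],
)

```text
time_s: 5.92
tool_pos: [0.4353, -0.0162, 0.3094]
orientation: [0.5, 0.5, -0.5, 0.499]
ft_force: [0.6, 0.1, -0.4]
opening: 0.0347
```

```bash
python3 - <<'E'
from h import *
s,ci,w=shot('w3');a=arm.get_image("side");b=arm.get_image("scene")
f=lambda im,x,y,W,H,k:cv2.resize(im[y:y+H,x:x+W],None,fx=k,fy=k,interpolation=cv2.INTER_CUBIC)
cv2.imwrite("pics/c3.png",np.hstack([f(a,320,140,72,100,5.4),f(b,315,150,72,100,5.4)])[:,:,::-1])
E
```

```text
5.9167 [ 0.4353 -0.0162  0.3094] [-0.0016  0.0005 -1.    ] open 0.034728610213203226 F [ 0.5897  0.0983 -0.3959]
```

View pics/c3.png

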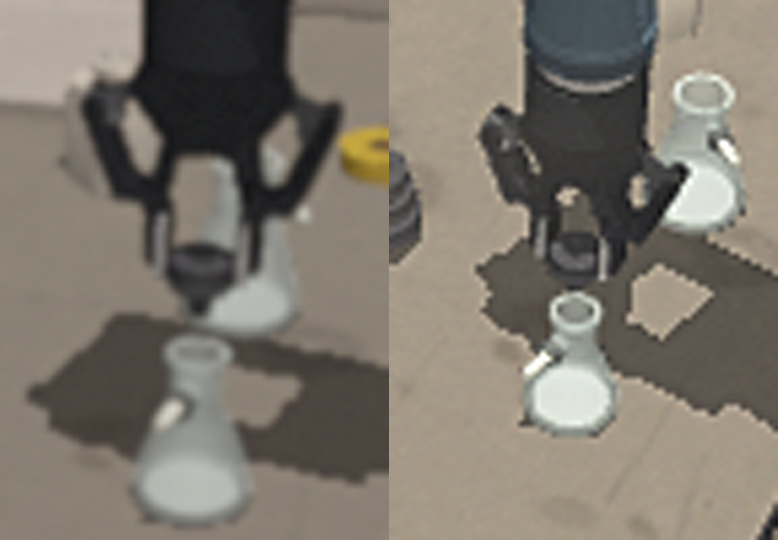

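Side view (left panel): the cone is over the XS neck, its collar top at about (357.4,186.9). In the scene view it is at about (349.4,195.4). I triangulate these.

```bash
python3 - <<'E'
from h import *
a=arm.camera_info("scene");b=arm.camera_info("side")
print(tri([(a,(349.4,195.4)),(b,(357.4,186.9))]), "expected top z",.3094-.1586)
for P in([.4338,-.0132,.1508],[.4353,-.0162,.1508],[.4353,-.0162,.143]):print(proj(a,P),proj(b,P))
E
```

```text
[ 0.4354476  -0.01129205  0.15440675] expected top z 0.15080000000000002
[[349.98670241 195.90665849]] [[358.04816888 187.82814967]]
[[349.93752475 195.22353862]] [[357.6594973  187.30581433]]
[[349.8482323  196.80938171]] [[357.52311859 189.75789026]]
```

The cone is on axis within about 2 mm, well inside the ±6 mm entry. I lower it in two stages and watch the force.

Request:
step_arm(
  targets=[
    [0.006,-0.0007,0,0,0,0,-1],
    [0.006,0,0,0,0,0,-1],
    [0.005,0,0,0,0,0,-1],
    [0.004,0,0,0,0,0,-1],
    [0.004,0,0,0,0,0,-1],
    [0.003,0,0,0,0,0,-1],
    [0,0,0,0,0,0,-1],
  ],
)

```text
time_s: 6.65
tool_pos: [0.434, -0.0158, 0.2814]
orientation: [0.5, 0.5, -0.5, 0.5]
ft_force: [1.0, 0.1, -0.4]
opening: 0.0347
```

Request:
step_arm(
  targets=[
    [0.003,0,0,0,0,0,-1],
    [0.003,0,0,0,0,0,-1],
    [0.002,0,0,0,0,0,-1],
    [0.002,0,0,0,0,0,-1],
    [0.001,0,0,0,0,0,-1],
    [0,0,0,0,0,0,-1],
  ],
)

```text
time_s: 7.15
tool_pos: [0.4344, -0.016, 0.2711]
orientation: [0.5, 0.5, -0.5, 0.5]
ft_force: [-0.2, -0.6, 0.2]
opening: 0.0348
```

Request:
step_arm(
  targets=[
    [0.001,0,0,0,0,0,-1],
    [0.001,0,0,0,0,0,-1],
    [0.0005,0,0,0,0,0,-1],
    [0,0,0,0,0,0,-1],
  ],
)

```text
time_s: 7.48
tool_pos: [0.4346, -0.0161, 0.269]
orientation: [0.5, 0.5, -0.5, 0.5]
ft_force: [0.6, -1.7, 2.4]
opening: 0.035
```

Light contact at the expected height. I release by opening gradually, then rise.

Request:
step_arm(
  targets=[
    [0,0,0,0,0,0,-0.1],
    [0,0,0,0,0,0,0],
    [0,0,0,0,0,0,0.2],
    [0,0,0,0,0,0,0.3],
    [0,0,0,0,0,0,0.3],
    [-0.01,0,0,0,0,0,0.3],
    [-0.02,0,0,0,0,0,0.3],
    [-0.025,0,0,0,0,0,0.3],
    [-0.025,0,0,0,0,0,0.3],
    [-0.02,0,0,0,0,0,0.3],
    [-0.005,0,0,0,0,0,0.3],
    [0,0,0,0,0,0,0.3],
  ],
)

```text
time_s: 8.48
tool_pos: [0.4348, -0.016, 0.3758]
orientation: [0.501, 0.499, -0.499, 0.501]
ft_force: [0.4, -0.8, -0.2]
opening: 0.0557
```

```bash
python3 - <<'E'
from h import *
s,ci,w=shot('w4')
a=arm.get_image("side")
f=lambda im,x,y,W,H,k:cv2.resize(im[y:y+H,x:x+W],None,fx=k,fy=k,interpolation=cv2.INTER_CUBIC)
cv2.imwrite("pics/c4.png",np.hstack([f(a,320,150,72,100,5),f(w,215,90,200,250,2)])[:,:,::-1])
E
```

```text
8.4833 [ 0.4348 -0.016   0.3758] [ 0.0042 -0.0013 -1.    ] open 0.05569409132074666 F [ 0.3593 -0.839  -0.2121]
```

View pics/c4.png

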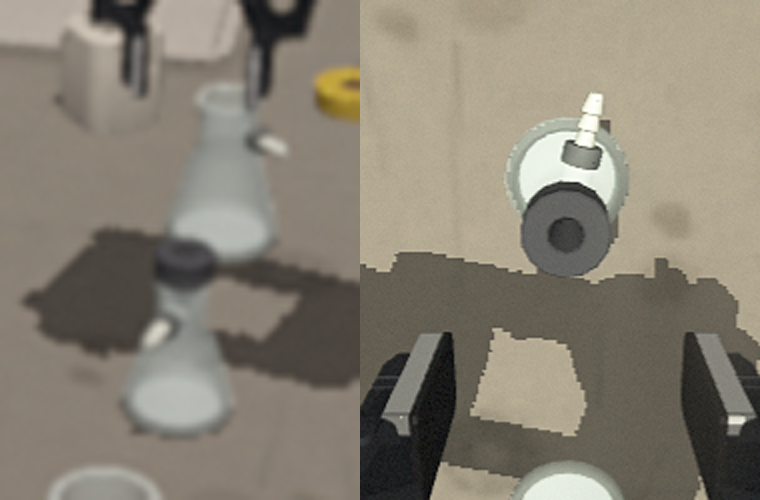

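XS is seated flat on its rim with the axis vertical. Back to the pile for the second cone.

Request:
step_arm(
  targets=[
    [0,0.0121,0.0056,0,0,0,0.6],
    [0,0.0258,0.0119,0,0,0,0.6],
    [0,0.0258,0.0119,0,0,0,0.6],
    [0,0.0258,0.0119,0,0,0,0.6],
    [0,0.0258,0.0119,0,0,0,0.6],
    [0,0.0258,0.0119,0,0,0,0.6],
    [0,0.0258,0.0119,0,0,0,0.6],
    [0,0.0258,0.012,0,0,0,0.6],
    [0,0,0,0,0,0,0.6],
    [0,0,0,0,0,0,0.6],
  ],
)

```text
time_s: 9.42
tool_pos: [0.6271, -0.1053, 0.3706]
orientation: [0.499, 0.501, -0.501, 0.498]
ft_force: [-0.3, -0.2, 0.2]
opening: 0.0681
```

Request:
step_arm(
  targets=[
    [0.02,0.0003,0,0,0,0,0.6],
    [0.025,0,0,0,0,0,0.6],
    [0.025,0,0,0,0,0,0.6],
    [0.025,0,0,0,0,0,0.6],
    [0.02,0,0,0,0,0,0.6],
    [0.015,0,0,0,0,0,0.6],
    [0.008,0,0,0,0,0,0.6],
    [0.004,0,0,0,0,0,0.6],
    [0,0,0,0,0,0,0.6],
    [0,0,0,0,0,0,0.6],
  ],
)

```text
time_s: 10.25
tool_pos: [0.6273, -0.1048, 0.2325]
orientation: [0.5, 0.5, -0.5, 0.5]
ft_force: [-0.1, -0.0, 0.4]
opening: 0.0687
```

Request:
step_arm(
  targets=[
    [0.004,0,0,0,0,0,0.6],
    [0,0,0,0,0,0,0.6],
    [0,0,0,0,0,0,-1],
    [0,0,0,0,0,0,-1],
    [0,0,0,0,0,0,-1],
    [0,0,0,0,0,0,-1],
    [0,0,0,0,0,0,-1],
    [0,0,0,0,0,0,-1],
  ],
)

```text
time_s: 10.92
tool_pos: [0.6277, -0.105, 0.2285]
orientation: [0.5, 0.5, -0.5, 0.5]
ft_force: [-1.0, -0.1, 4.9]
opening: 0.0441
```

Gripped (44 mm). I lift and carry it to S.

Request:
step_arm(
  targets=[
    [-0.004,0,0,0,0,0,-1],
    [-0.008,0,0,0,0,0,-1],
    [-0.015,0,0,0,0,0,-1],
    [-0.025,0,0,0,0,0,-1],
    [-0.025,0,0,0,0,0,-1],
    [-0.02,-0.009,0.006,0,0,0,-1],
    [-0.01,-0.018,0.0122,0,0,0,-1],
    [0,-0.024,0.0162,0,0,0,-1],
    [0,-0.024,0.0162,0,0,0,-1],
    [0,-0.024,0.0162,0,0,0,-1],
    [0,-0.024,0.0162,0,0,0,-1],
    [0,-0.024,0.0162,0,0,0,-1],
  ],
)

```text
time_s: 11.92
tool_pos: [0.479, -0.2044, 0.335]
orientation: [0.5, 0.5, -0.5, 0.5]
ft_force: [-1.1, -0.6, -0.4]
opening: 0.044
```

Request:
step_arm(
  targets=[
    [0,-0.02,0.0136,0,0,0,-1],
    [0,-0.017,0.0116,0,0,0,-1],
    [0,-0.0094,0.0065,0,0,0,-1],
    [0,0,0,0,0,0,-1],
    [0,0,0,0,0,0,-1],
  ],
)

```text
time_s: 12.33
tool_pos: [0.4339, -0.236, 0.3351]
orientation: [0.501, 0.499, -0.5, 0.5]
ft_force: [0.1, 0.1, -0.2]
opening: 0.0443
```

```bash
python3 - <<'E'
from h import *
s,ci,w=shot('w5');a=arm.get_image("side");b=arm.get_image("scene")
f=lambda im,x,y,W,H,k:cv2.resize(im[y:y+H,x:x+W],None,fx=k,fy=k,interpolation=cv2.INTER_CUBIC)
cv2.imwrite("pics/c5.png",np.hstack([f(a,330,115,76,100,5),f(b,335,105,76,100,5)])[:,:,::-1])
P=s["tool_pos"]-[0,-.0,.1585]
print("pred collar top",proj(arm.camera_info("side"),P),proj(arm.camera_info("scene"),P))
E
```

```text
12.3333 [ 0.4339 -0.236   0.3351] [ 0.0008 -0.     -1.    ] open 0.04426240558145431 F [ 0.0764  0.0902 -0.2305]
pred collar top [[367.4437 150.2359]] [[374.2546 152.9284]]
```

View pics/c5.png

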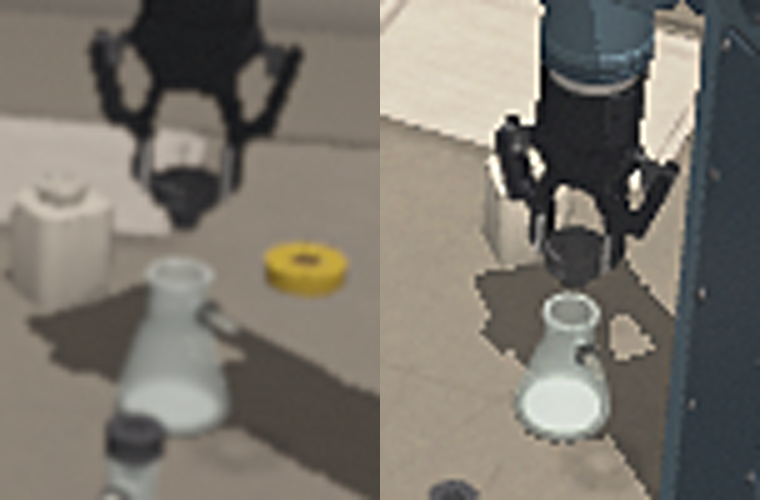

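The cone is directly above S in both views. I lower it.

Request:
step_arm(
  targets=[
    [0.008,0.0002,0,0,0,0,-1],
    [0.01,0,0,0,0,0,-1],
    [0.008,0,0,0,0,0,-1],
    [0.006,0,0,0,0,0,-1],
    [0.004,0,0,0,0,0,-1],
    [0.003,0,0,0,0,0,-1],
    [0.003,0,0,0,0,0,-1],
    [0.003,0,0,0,0,0,-1],
    [0,0,0,0,0,0,-1],
  ],
)

```text
time_s: 13.23
tool_pos: [0.434, -0.2358, 0.2892]
orientation: [0.5, 0.5, -0.5, 0.5]
ft_force: [-0.5, -0.6, 0.1]
opening: 0.0446
```

Request:
step_arm(
  targets=[
    [0.002,0,0,0,0,0,-1],
    [0.002,0,0,0,0,0,-1],
    [0.001,0,0,0,0,0,-1],
    [0.001,0,0,0,0,0,-1],
    [0,0,0,0,0,0,-1],
  ],
)

```text
time_s: 13.65
tool_pos: [0.4341, -0.2359, 0.2837]
orientation: [0.5, 0.5, -0.5, 0.5]
ft_force: [-0.3, -0.4, 0.3]
opening: 0.0445
```

Request:
step_arm(
  targets=[
    [0.001,0,0,0,0,0,-1],
    [0.0005,0,0,0,0,0,-1],
    [0,0,0,0,0,0,-1],
  ],
)

```text
time_s: 13.9
tool_pos: [0.4344, -0.2364, 0.283]
orientation: [0.5, 0.499, -0.5, 0.501]
ft_force: [-0.1, -1.9, 4.2]
opening: 0.0443
```

Request:
step_arm(
  targets=[
    [0,0,0,0,0,0,0.1],
    [0,0,0,0,0,0,0.2],
    [0,0,0,0,0,0,0.4],
    [0,0,0,0,0,0,0.5],
    [0,0,0,0,0,0,0.5],
    [-0.01,0,0,0,0,0,0.6],
    [-0.02,0,0,0,0,0,0.6],
    [-0.025,0,0,0,0,0,0.6],
    [-0.025,0,0,0,0,0,0.6],
    [-0.01,0,0,0,0,0,0.6],
    [0,0,0,0,0,0,0.8],
    [0,0,0,0,0,0,0.8],
  ],
)

```text
time_s: 14.9
tool_pos: [0.434, -0.2357, 0.3723]
orientation: [0.5, 0.5, -0.5, 0.5]
ft_force: [-0.1, 1.0, -0.6]
opening: 0.0769
```

Contact came at the home height and it released. Back to the pile for the third cone.

Request:
step_arm(
  targets=[
    [0,0.0137,-0.0092,0,0,0,0.8],
    [0,0.02,-0.0135,0,0,0,0.8],
    [0,0.025,-0.0169,0,0,0,0.8],
    [0,0.025,-0.0169,0,0,0,0.8],
    [0,0.025,-0.0169,0,0,0,0.8],
    [0,0.025,-0.0169,0,0,0,0.8],
    [0,0.025,-0.0169,0,0,0,0.8],
    [0,0.02,-0.0135,0,0,0,0.8],
    [0,0.015,-0.01,0,0,0,0.8],
    [0,0,0,0,0,0,0.8],
    [0,0,0,0,0,0,0.8],
  ],
)

```text
time_s: 15.82
tool_pos: [0.6276, -0.1043, 0.3694]
orientation: [0.499, 0.502, -0.5, 0.499]
ft_force: [-0.2, -0.5, -0.1]
opening: 0.0769
```

```bash
python3 - <<'E'
from h import *
s,ci,w=shot('w6');a=arm.get_image("side")
f=lambda im,x,y,W,H,k:cv2.resize(im[y:y+H,x:x+W],None,fx=k,fy=k,interpolation=cv2.INTER_CUBIC)
cv2.imwrite("pics/c6.png",np.hstack([f(a,330,140,80,115,4),f(w,210,90,215,230,2)])[:,:,::-1])
P=s["tool_pos"]
print("pred M collar top if centred",proj(ci,[P[0],P[1],.052]), proj(ci,[.6269,-.1038,.052]))
E
```

```text
15.8167 [ 0.6276 -0.1043  0.3694] [-0.004   0.0013 -1.    ] open 0.07691716402240299 F [-0.1526 -0.5432 -0.1388]
pred M collar top if centred [[320.5399 191.15  ]] [[319.7423 190.6204]]
```

View pics/c6.png

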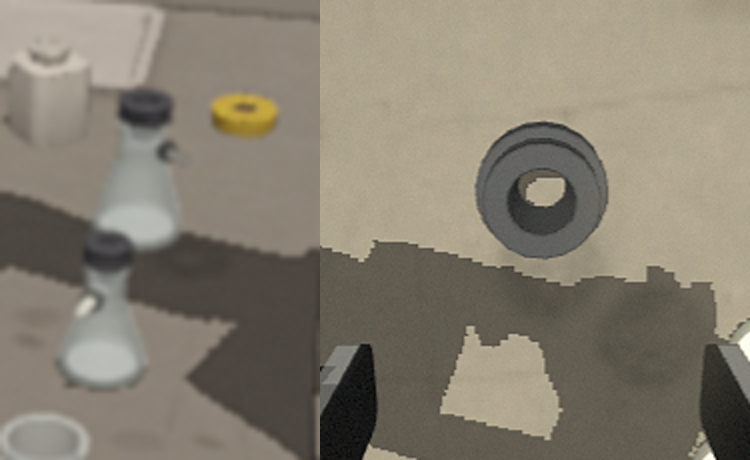

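Both finished flasks show flat collars. The M collar is centred at (321,190.5), as predicted, so the pile has not moved. I descend for M.

Request:
step_arm(
  targets=[
    [0.02,0,0.0007,0,0,0,0.8],
    [0.028,0,0,0,0,0,0.8],
    [0.028,0,0,0,0,0,0.8],
    [0.026,0,0,0,0,0,0.8],
    [0.024,0,0,0,0,0,0.8],
    [0.016,0,0,0,0,0,0.8],
    [0.01,0,0,0,0,0,0.8],
    [0.004,0,0,0,0,0,0.8],
    [0,0,0,0,0,0,0.8],
    [0,0,0,0,0,0,0.8],
  ],
)

```text
time_s: 16.75
tool_pos: [0.628, -0.1063, 0.2172]
orientation: [0.5, 0.499, -0.5, 0.5]
ft_force: [0.2, -0.6, 0.6]
opening: 0.0768
```

Request:
step_arm(
  targets=[
    [0.004,0,-0.001,0,0,0,0.8],
    [0.003,0,0,0,0,0,0.8],
    [0,0,0,0,0,0,0.8],
    [0,0,0,0,0,0,-1],
    [0,0,0,0,0,0,-1],
    [0,0,0,0,0,0,-1],
    [0,0,0,0,0,0,-1],
    [0,0,0,0,0,0,-1],
    [0,0,0,0,0,0,-1],
  ],
)

```text
time_s: 17.5
tool_pos: [0.6282, -0.1049, 0.21]
orientation: [0.5, 0.5, -0.5, 0.5]
ft_force: [-0.9, 0.7, 6.0]
opening: 0.0544
```

Gripped (54 mm). I lift and carry it to M.

Request:
step_arm(
  targets=[
    [-0.004,0,0,0,0,0,-1],
    [-0.008,0,0,0,0,0,-1],
    [-0.016,0,0,0,0,0,-1],
    [-0.026,0,0,0,0,0,-1],
    [-0.03,0,0,0,0,0,-1],
    [-0.03,0,0,0,0,0,-1],
    [-0.024,-0.005,-0.0094,0,0,0,-1],
    [-0.01,-0.01,-0.0188,0,0,0,-1],
    [0,-0.0155,-0.0291,0,0,0,-1],
    [0,-0.0155,-0.0291,0,0,0,-1],
    [0,-0.0155,-0.0291,0,0,0,-1],
    [0,-0.0155,-0.0291,0,0,0,-1],
  ],
)

```text
time_s: 18.5
tool_pos: [0.5497, 0.0409, 0.3575]
orientation: [0.5, 0.5, -0.5, 0.5]
ft_force: [0.8, 0.9, 0.6]
opening: 0.0544
```

Request:
step_arm(
  targets=[
    [0,-0.0155,-0.0291,0,0,0,-1],
    [0,-0.0155,-0.0291,0,0,0,-1],
    [0,-0.0155,-0.0291,0,0,0,-1],
    [0,-0.0155,-0.0291,0,0,0,-1],
    [0,-0.0155,-0.0291,0,0,0,-1],
    [0,-0.0155,-0.0291,0,0,0,-1],
    [0,-0.0131,-0.0246,0,0,0,-1],
    [0,-0.0076,-0.0145,0,0,0,-1],
    [0,0,0,0,0,0,-1],
    [0,0,0,0,0,0,-1],
    [0,0,0,0,0,0,-1],
  ],
)

```text
time_s: 19.42
tool_pos: [0.4373, 0.2531, 0.3574]
orientation: [0.5, 0.5, -0.5, 0.5]
ft_force: [0.0, 0.4, -1.6]
opening: 0.0545
```

```bash
python3 - <<'E'
from h import *
s,ci,w=shot('w7');a=arm.get_image("side");b=arm.get_image("scene")
f=lambda im,x,y,W,H,k:cv2.resize(im[y:y+H,x:x+W],None,fx=k,fy=k,interpolation=cv2.INTER_CUBIC)
cv2.imwrite("pics/c7.png",np.hstack([f(a,295,165,95,140,4),f(b,270,185,95,140,4)])[:,:,::-1])
P=s["tool_pos"]-[0,-.001,.1582]
print("pred collar top",proj(arm.camera_info("side"),P),proj(arm.camera_info("scene"),P))
E
```

```text
19.4167 [0.4373 0.2531 0.3574] [ 0.0004 -0.0003 -1.    ] open 0.054521375068806964 F [ 0.0127  0.3973 -1.6146]
pred collar top [[342.0197 221.108 ]] [[314.4043 240.0359]]
```

View pics/c7.png

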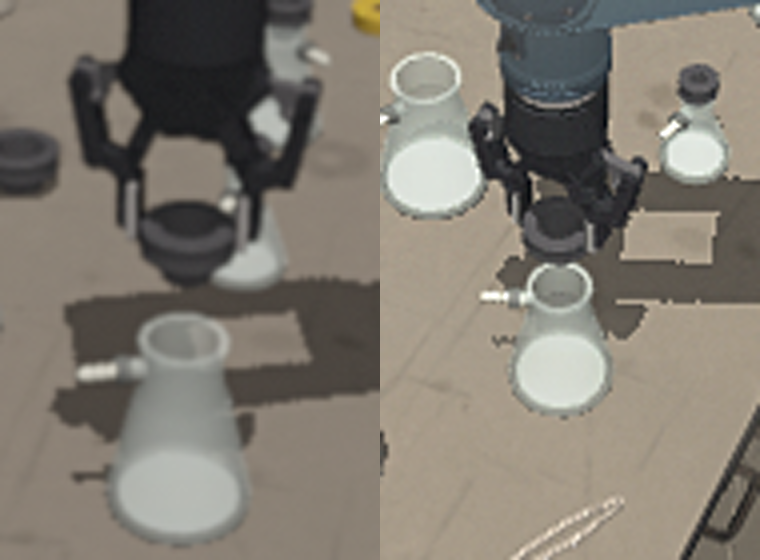

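The collar is at (342,220.8) and (314,240.3), as predicted, above the M mouth. I lower it.

Request:
step_arm(
  targets=[
    [0.008,0,-0.0005,0,0,0,-1],
    [0.012,0,0,0,0,0,-1],
    [0.01,0,0,0,0,0,-1],
    [0.007,0,0,0,0,0,-1],
    [0.005,0,0,0,0,0,-1],
    [0.004,0,0,0,0,0,-1],
    [0.003,0,0,0,0,0,-1],
    [0.003,0,0,0,0,0,-1],
    [0.002,0,0,0,0,0,-1],
    [0,0,0,0,0,0,-1],
  ],
)

```text
time_s: 20.4
tool_pos: [0.437, 0.254, 0.303]
orientation: [0.5, 0.5, -0.5, 0.5]
ft_force: [-0.7, 0.7, -0.7]
opening: 0.054
```

Request:
step_arm(
  targets=[
    [0.002,0,0,0,0,0,-1],
    [0.002,0,0,0,0,0,-1],
    [0.002,0,0,0,0,0,-1],
    [0,0,0,0,0,0,-1],
  ],
)

```text
time_s: 20.73
tool_pos: [0.4369, 0.254, 0.2968]
orientation: [-0.5, -0.5, 0.5, -0.5]
ft_force: [-0.4, 0.2, -0.1]
opening: 0.0548
```

Request:
step_arm(
  targets=[
    [0.001,0,0,0,0,0,-1],
    [0.0005,0,0,0,0,0,-1],
    [0,0,0,0,0,0,-1],
  ],
)

```text
time_s: 20.98
tool_pos: [0.4371, 0.254, 0.296]
orientation: [0.5, 0.5, -0.5, 0.5]
ft_force: [-2.1, -0.8, 3.3]
opening: 0.0544
```

Request:
step_arm(
  targets=[
    [0,0,0,0,0,0,0.35],
    [0,0,0,0,0,0,0.5],
    [0,0,0,0,0,0,0.7],
    [0,0,0,0,0,0,0.8],
    [0,0,0,0,0,0,0.8],
    [-0.01,0,0,0,0,0,0.8],
    [-0.02,0,0,0,0,0,0.8],
    [-0.025,0,0,0,0,0,0.8],
    [-0.025,0,0,0,0,0,0.8],
    [-0.005,0,0,0,0,0,1],
    [0,0,0,0,0,0,1],
    [0,0,0,0,0,0,1],
  ],
)

```text
time_s: 21.98
tool_pos: [0.4369, 0.254, 0.3807]
orientation: [0.5, 0.5, -0.5, 0.5]
ft_force: [-0.0, 0.7, -0.9]
opening: 0.0854
```

Request:
step_arm(
  targets=[
    [0,0.0076,0.0145,0,0,0,1],
    [0,0.0131,0.0246,0,0,0,1],
    [0,0.0155,0.0291,0,0,0,1],
    [0,0.0155,0.0291,0,0,0,1],
    [0,0.0155,0.0291,0,0,0,1],
    [0,0.0155,0.0291,0,0,0,1],
    [0,0.0155,0.0291,0,0,0,1],
    [0,0.0155,0.0291,0,0,0,1],
    [0,0.0155,0.0291,0,0,0,1],
    [0,0.0155,0.0291,0,0,0,1],
  ],
)

```text
time_s: 22.82
tool_pos: [0.5817, -0.0194, 0.3785]
orientation: [0.499, 0.501, -0.501, 0.499]
ft_force: [0.6, 0.2, 0.1]
opening: 0.0855
```

Request:
step_arm(
  targets=[
    [0,0.0155,0.0291,0,0,0,1],
    [0,0.0155,0.0291,0,0,0,1],
    [0,0.0155,0.0291,0,0,0,1],
    [0,0.0103,0.019,0,0,0,1],
    [0,0,0,0,0,0,1],
    [0,0,0,0,0,0,1],
  ],
)

```text
time_s: 23.32
tool_pos: [0.6383, -0.1252, 0.3781]
orientation: [-0.5, -0.501, 0.501, -0.498]
ft_force: [-0.1, 0.7, -0.4]
opening: 0.0856
```

```bash
python3 - <<'E'
from h import *
s,ci,w=shot('w8');a=arm.get_image("side")
f=lambda im,x,y,W,H,k:cv2.resize(im[y:y+H,x:x+W],None,fx=k,fy=k,interpolation=cv2.INTER_CUBIC)
cv2.imwrite("pics/c8.png",np.hstack([f(a,300,160,95,140,3.5),f(w,210,90,215,245,2)])[:,:,::-1])
P=s["tool_pos"];print("pred L collar top if as before",proj(ci,[.6275,-.104,.034]))
E
```

```text
23.3167 [ 0.6383 -0.1252  0.3781] [-0.0036  0.0017 -1.    ] open 0.08560647673867162 F [-0.143   0.6655 -0.389 ]
pred L collar top if as before [[309.5411 163.2906]]
```

View pics/c8.png

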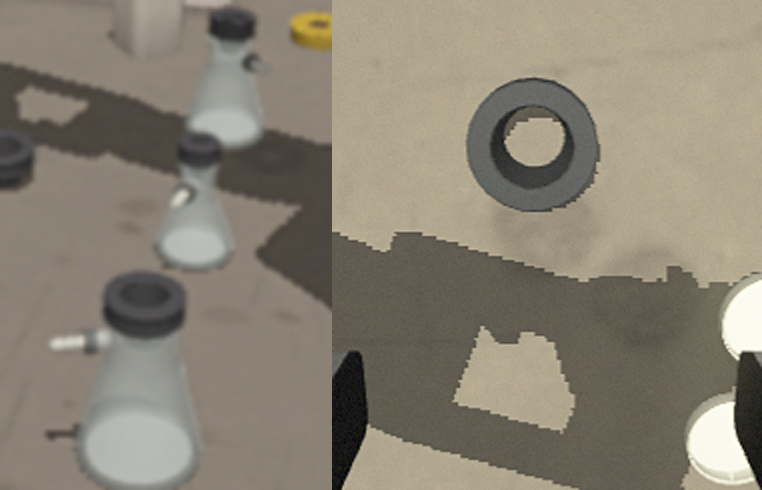

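M is seated flat. My moves overshot by 20 mm in y. The L cone is at (310.8,162), within 1.5 px of its prediction, so it has not moved. I correct xy and descend.

Request:
step_arm(
  targets=[
    [0,-0.0098,-0.0205,0,0,0,1],
    [0,0,0,0,0,0,1],
    [0.02,0,0,0,0,0,1],
    [0.028,0,0,0,0,0,1],
    [0.028,0,0,0,0,0,1],
    [0.028,0,0,0,0,0,1],
    [0.026,0,0,0,0,0,1],
    [0.02,0,0,0,0,0,1],
    [0.012,0,0,0,0,0,1],
    [0.006,0,0,0,0,0,1],
    [0,0,0,0,0,0,1],
    [0,0,0,0,0,0,1],
  ],
)

```text
time_s: 24.42
tool_pos: [0.6292, -0.1034, 0.2136]
orientation: [0.5, 0.5, -0.5, 0.501]
ft_force: [-0.5, -0.8, -0.1]
opening: 0.0851
```

Request:
step_arm(
  targets=[
    [0.008,-0.0006,0.0012,0,0,0,1],
    [0.008,0,0,0,0,0,1],
    [0.004,0,0,0,0,0,1],
    [0.002,0,0,0,0,0,1],
    [0,0,0,0,0,0,1],
    [0,0,0,0,0,0,-1],
    [0,0,0,0,0,0,-1],
    [0,0,0,0,0,0,-1],
    [0,0,0,0,0,0,-1],
    [0,0,0,0,0,0,-1],
    [0,0,0,0,0,0,-1],
  ],
)

```text
time_s: 25.33
tool_pos: [0.6285, -0.105, 0.1916]
orientation: [0.5, 0.5, -0.5, 0.5]
ft_force: [-2.4, 1.3, 5.5]
opening: 0.0647
```

Gripped (65 mm). I lift and carry it to L.

Request:
step_arm(
  targets=[
    [-0.004,0,0,0,0,0,-1],
    [-0.01,0,0,0,0,0,-1],
    [-0.02,0,0,0,0,0,-1],
    [-0.028,0,0,0,0,0,-1],
    [-0.03,0,0,0,0,0,-1],
    [-0.03,0,0,0,0,0,-1],
    [-0.028,0,0,0,0,0,-1],
    [-0.02,0.0003,-0.008,0,0,0,-1],
    [-0.01,0.001,-0.02,0,0,0,-1],
    [0,0.001,-0.025,0,0,0,-1],
    [0,0.001,-0.025,0,0,0,-1],
    [0,0.001,-0.025,0,0,0,-1],
  ],
)

```text
time_s: 26.33
tool_pos: [0.6324, -0.001, 0.3719]
orientation: [0.5, 0.499, -0.5, 0.5]
ft_force: [-0.2, 0.6, -0.7]
opening: 0.0649
```

Request:
step_arm(
  targets=[
    [0,0.001,-0.025,0,0,0,-1],
    [0,0.001,-0.025,0,0,0,-1],
    [0,0.001,-0.025,0,0,0,-1],
    [0,0.001,-0.022,0,0,0,-1],
    [0,0.001,-0.016,0,0,0,-1],
    [0,0,0,0,0,0,-1],
    [0,0,0,0,0,0,-1],
    [0,0,0,0,0,0,-1],
  ],
)

```text
time_s: 27.0
tool_pos: [0.6374, 0.1106, 0.371]
orientation: [0.5, 0.5, -0.5, 0.5]
ft_force: [-0.6, -1.0, -1.1]
opening: 0.0651
```

```bash
python3 - <<'E'
from h import *
s,ci,w=shot('w9');a=arm.get_image("side");b=arm.get_image("scene")
f=lambda im,x,y,W,H,k:cv2.resize(im[y:y+H,x:x+W],None,fx=k,fy=k,interpolation=cv2.INTER_CUBIC)
cv2.imwrite("pics/c9.png",np.hstack([f(a,235,130,95,140,4),f(b,235,135,95,140,4)])[:,:,::-1])
P=s["tool_pos"]-[0,-.001,.1576]
print("pred collar top",proj(arm.camera_info("side"),P),proj(arm.camera_info("scene"),P))
E
```

```text
27.0 [0.6374 0.1106 0.371 ] [ 0.0003 -0.0005 -1.    ] open 0.06514525514234261 F [-0.6344 -1.0322 -1.0943]
pred collar top [[274.8862 179.6722]] [[279.9361 187.5948]]
```

View pics/c9.png

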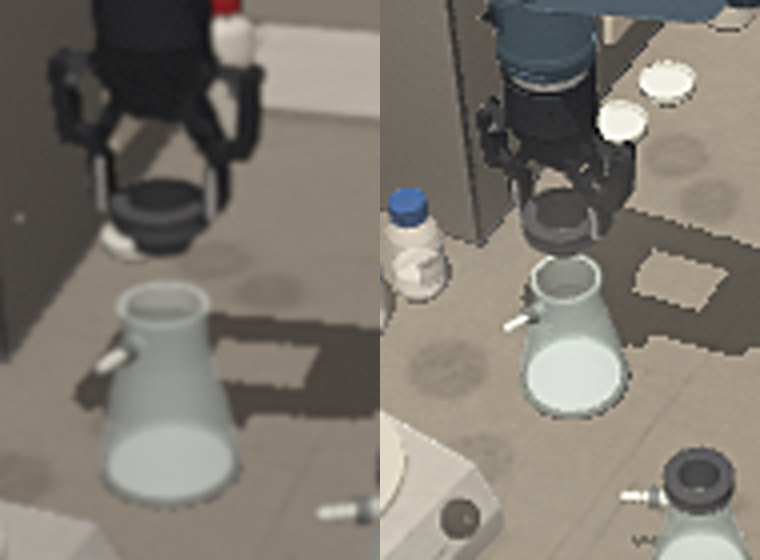

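The collar is at (275.8,180) and (280.3,188.3), within 1 px of the prediction and above the L mouth. I lower it.

Request:
step_arm(
  targets=[
    [0.008,0.0003,-0.0004,0,0,0,-1],
    [0.012,0,0,0,0,0,-1],
    [0.01,0,0,0,0,0,-1],
    [0.007,0,0,0,0,0,-1],
    [0.005,0,0,0,0,0,-1],
    [0.004,0,0,0,0,0,-1],
    [0.003,0,0,0,0,0,-1],
    [0.003,0,0,0,0,0,-1],
    [0.002,0,0,0,0,0,-1],
    [0,0,0,0,0,0,-1],
  ],
)

```text
time_s: 27.98
tool_pos: [0.6377, 0.1115, 0.3164]
orientation: [0.5, 0.5, -0.5, 0.5]
ft_force: [-0.3, -0.4, -1.2]
opening: 0.0647
```

Request:
step_arm(
  targets=[
    [0.002,0,0,0,0,0,-1],
    [0.002,0,0,0,0,0,-1],
    [0.002,0,0,0,0,0,-1],
    [0,0,0,0,0,0,-1],
  ],
)

```text
time_s: 28.32
tool_pos: [0.6379, 0.1113, 0.3106]
orientation: [0.5, 0.5, -0.5, 0.5]
ft_force: [0.8, -0.2, 0.6]
opening: 0.0649
```

Request:
step_arm(
  targets=[
    [0.001,0,0,0,0,0,-1],
    [0.0005,0,0,0,0,0,-1],
    [0,0,0,0,0,0,-1],
  ],
)

```text
time_s: 28.57
tool_pos: [0.638, 0.1113, 0.3097]
orientation: [0.5, 0.5, -0.5, 0.5]
ft_force: [1.0, -2.5, 3.0]
opening: 0.0647
```

Request:
step_arm(
  targets=[
    [0,0,0,0,0,0,0.6],
    [0,0,0,0,0,0,0.75],
    [0,0,0,0,0,0,0.9],
    [0,0,0,0,0,0,1],
    [0,0,0,0,0,0,1],
    [-0.01,0,0,0,0,0,1],
    [-0.02,0,0,0,0,0,1],
    [-0.025,0,0,0,0,0,1],
    [-0.025,0,0,0,0,0,1],
    [-0.025,0,0,0,0,0,1],
    [0,0,0,0,0,0,1],
    [0,0,0,0,0,0,1],
  ],
)

```text
time_s: 29.57
tool_pos: [0.6382, 0.1116, 0.4174]
orientation: [0.501, 0.499, -0.499, 0.501]
ft_force: [0.0, 0.1, 0.8]
opening: 0.0853
```

```bash
python3 - <<'E'
from h import *
s,ci,w=shot('w10');a=arm.get_image("side");b=arm.get_image("scene")
f=lambda im,x,y,W,H,k:cv2.resize(im[y:y+H,x:x+W],None,fx=k,fy=k,interpolation=cv2.INTER_CUBIC)
cv2.imwrite("pics/c10.png",np.hstack([f(a,240,140,160,230,2.5),f(b,240,130,160,230,2.5)])[:,:,::-1])
A=arm.camera_info("scene");B=arm.camera_info("side")
for n,x,y,z in(("L",.6372,.1122,.152),("XS",.4339,-.0136,.110),("S",.4335,-.2347,.124),("M",.4362,.2547,.138)):
    print(n,proj(B,[x,y,z]),proj(A,[x,y,z]))
E
```

```text
29.5667 [0.6382 0.1116 0.4174] [ 0.0051 -0.     -1.    ] open 0.08527261689866958 F [0.0192 0.1441 0.8494]
L [[275.8257 200.5657]] [[281.018  200.5728]]
XS [[357.3211 200.4468]] [[349.5438 204.0064]]
S [[366.5599 165.3027]] [[373.2047 163.8052]]
M [[341.5743 243.9686]] [[314.8534 252.7893]]
```

View pics/c10.png

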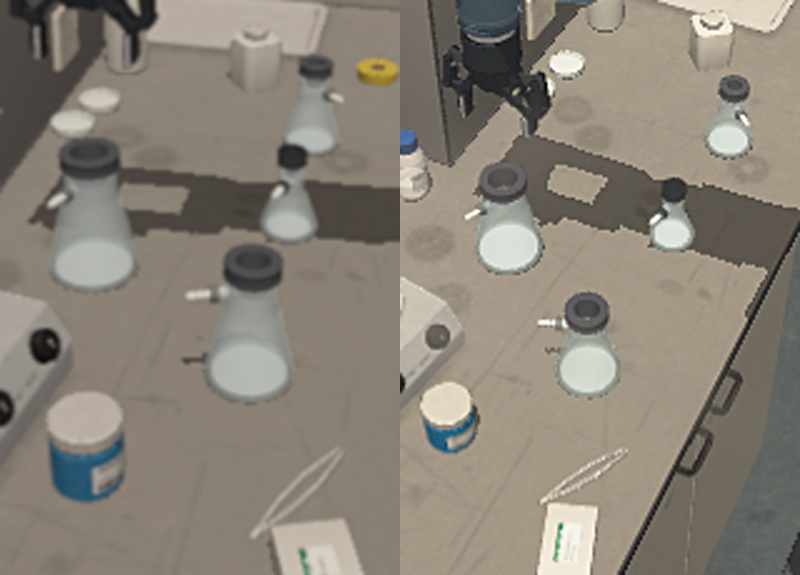

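All four collars lie flat on their rims, and their tops in the side view are within about 1 px of the predicted home positions. The bottle and jar are in place. I hand the job in.

```bash
python3 -c "
from bench import arm
print(arm.hand_in())"
```

```text
the job is handed in; nothing more can be done
None
```

I took the pile apart and fitted all four cones into their own flasks, smallest to largest. Then I drew the open gripper up clear and handed the job in at about 30 s of the 112 s allowed; no verdict was reported.

**Seating:** In the last side and scene pictures each collar lies flat on its rim. In the side view the collar tops are within about 1 px (roughly 2–3 mm) of their predicted home positions. The flasks stand upright where they were, and the square bottle and blue jar look undisturbed by eye; I did not measure their positions again.

**Forces:** Each cone touched down at the expected height with 2–4 N. The highest wrist force printed after a move was under 7 N.

**Disagreements:**
- Early on, the wrist camera put the smallest flask's mouth about 5 mm off the fixed cameras. I followed the fixed cameras, and the fit bore that out.
- One return to the pile overshot by about 2 cm at a safe height, and I corrected it before going down.

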